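# Scour the brass nuts from the fitting drawer

## Robot

A 7-joint arm with a two-finger parallel gripper is mounted at the origin on the work surface. World frame = base frame: x ahead of the robot, y to its left, z up, the work surface at z = 0. Lengths are in m, angles in rad, forces in N, time in s.
With the tool pointing down it reaches from about 0.4 to 0.875 m from the base axis. Payload 19.3 kg.
Tool frame: the origin (TCP) lies at the very end of the fingers, on their centre line; the grasp point (between the pads) lies 19 mm behind it (arm.grip_point_offset is the distance from the TCP to the grasp point, in m); z points along the fingers, y is the line along which they close (so a half turn about z gives the same grasp; the last joint's range is limited). The gripper opens to 85 mm and grips with 20 to 120 N. Pads are 22 mm wide; open, the fingers measure 114 mm over their backs; the gripper's body (76 mm by 85 mm) begins 54 mm behind the grasp point. The pads swing forward as they close: fully open they stand 13 mm farther back than shut.
Start: joints at [-0.07, 0.521, -0.036, 1.599, 0.021, 1.021, -0.113], TCP at [0.625, -0, 0.231] pointing down, gripper open.
Joint ranges: [-2.91, 2.91], [-0.3, 2.13], [-1.5, 1.42], [0.17, 2.43], [-1.26, 4.41], [0.16, 1.93], [-2.52, 2.52]. Speed limits (rad/s): [1.89, 1.89, 2.39, 2.39, 3.01, 3.01, 3.01].

## Interface

Orientations are given as a rotation vector (axis times angle).
In Python, from workcell import arm gives the robot as it stands. Calls block until the motion is done:
- arm.move_pose(position, orientation): joint-space move of the TCP to a pose.
- arm.move_l(position, orientation=None, max_speed=0.15, f_stop=None): straight line of the TCP; orientation=None keeps the orientation; max_speed is the mean speed in m/s. With f_stop (N) it stops when the force on the tool has changed by that much, and returns True; else False.
- arm.goto_joints(angles): joint-space move.
- arm.gripper_to(opening, force=None): finger opening in m; force is the grip in N (None keeps the last); returns when the fingers have stopped.
- arm.dwell(seconds).
- arm.solve_ik(position, orientation): joint angles nearest the present ones, or None.
- arm.get_state(): the state.
- arm.read_camera(name): name is "scene" or "side" or "wrist"; returns a dict with "frame" (420x560x3 uint8, red, green, blue), "z_map" (420x560 float32, m along the optical axis (not along the pixel's ray), 0 where there is no reading), "fov_y" (degrees; the focal length in pixels is half the picture's height over the tangent of half this angle, whatever the lens; pixels are square), "cx", "cy" (the principal point, pixels), "camera_from_world" (4x4, takes a point from world to camera coordinates). Camera axes: x right, y up, looking along -z (the intrinsics and any distortion apply to the point x, -y, -z); pixel columns grow to the right and rows downward; lengths in m; the calibration is good to about 2 mm. The wrist camera is an equidistant fisheye: a pixel r from the principal point sees the ray r / f radians off the axis. A picture is of the moment at which its call begins.
A pose or a line that the arm cannot do raises arm.PlanningError and nothing moves.
- arm.hand_in(): hands the job in; it is judged then, once.
Trained networks look in the newest picture that a camera, given by its name, has taken for a name from the list of things; names that differ only in an ending like _2 or _b are one class to them, and where a whole thing is asked for, a point or a joint stands for the part that bears it (a point fixed in the world has none). Each returns a list of dicts, best first, with "confidence" (0 to 1); they miss things now and then, are a little off and sometimes report something else, mostly with a low value. They report only what shows in the picture. A call takes as long as a camera call.
- arm.find_in(camera, target): "point" ([column, row] in pixels, amid what is visible of it).
- arm.masks_of(camera, target): "region" (420x560 bool, what is visible of it) and "point" ([column, row] in pixels, amid what is visible of it).
- arm.place_of(camera, target): "point" ([column, row] in pixels: a listed point, or the origin of a listed thing).
The state is a dict: "t": time; "q": joint angles; "joint_velocities": joint speeds; "tau": joint torques, N m; "tool_pos": TCP position; "orientation": TCP orientation; "wrist_force": force on the tool from outside, world axes, zero at the start; "ft_torque": the same for the moment, N m; "width": finger opening in m; "gripper_force": force on a finger pad.
Only numpy, scipy, OpenCV 4.12 (cv2) and the standard library are available. Lean on these libraries where they do the work, as an engineer would, in place of code of your own. Each camera call takes 0.05 s, during which the arm holds its last target. There are 200 camera calls.

## Task

Gather all the loose brass nuts from the open drawer onto the small steel sorter tray, then lift the tray by its handle and tip it over the pot so that the nuts slide off its lip in among the scouring beads (a nut that strays after that may be put in by hand), and lay the tray back flat on its cork mat. With the stirrer's foot down at the bottom of the pot, stir nuts and beads four full turns in wide circles about the middle of the pot, then stand the stirrer back upright on its square plate. All nuts and beads must end up in the pot, and the other things are to be left where they lie.

Things in the scene. Friction and masses are not known exactly. Their poses are not given: they have to be found in the camera images.
- nut1: a loose brass compression nut: a solid hexagon 24 mm across the flats, 27.7 mm across the corners and 16 mm high, 35 g, at first flat on the drawer floor; origin: centre of its underside, z its axis; a flat faces +x and one every 60 degrees from there. Two to four nuts are present (absent ones read None)
- nut2: a loose brass compression nut: a solid hexagon 24 mm across the flats, 27.7 mm across the corners and 16 mm high, 35 g, at first flat on the drawer floor; origin: centre of its underside, z its axis; a flat faces +x and one every 60 degrees from there. Two to four nuts are present (absent ones read None)
- nut3: a loose brass compression nut: a solid hexagon 24 mm across the flats, 27.7 mm across the corners and 16 mm high, 35 g, at first flat on the drawer floor; origin: centre of its underside, z its axis; a flat faces +x and one every 60 degrees from there. Two to four nuts are present (absent ones read None)
- nut4: a loose brass compression nut: a solid hexagon 24 mm across the flats, 27.7 mm across the corners and 16 mm high, 35 g, at first flat on the drawer floor; origin: centre of its underside, z its axis; a flat faces +x and one every 60 degrees from there. Two to four nuts are present (absent ones read None)
- tray: loose steel sorter tray, 160 g. Pan 136 mm long (x), 92 wide (y): floor 3 mm thick, side walls 22 high, rear wall (-x) 26 high, no wall at the front (+x), the lip. Wooden handle bar behind it, x -67 to -121 mm, 14 mm thick (y), heights 12 to 40. Origin: centre of pan's underside, z up. Polished floor: nuts slide from 15-20 degrees of tilt, briskly at 30-40. Lip starts roughly towards -y
- tray_lip (a point): middle of the front edge of the tray's floor (upper face), 68 mm ahead of the tray's origin and 3 mm up
- tray_grip (a point): good gripping point on the tray's handle bar: 95 mm behind the tray's origin, 32 mm above its underside; grip it firmly (40 N or so)
- mat: fixed cork mat 150 mm (x) by 130 mm (y), 3 mm thick, on the bench, the tray's place; origin: centre of its underside; the tray's x runs along its x
- pot: fixed round dark steel pot standing on the bench, 160 mm outside, 147 mm inside diameter, 75 mm high, inner floor 5 mm above the bench, open at the top; origin: centre of its underside, z up
- bead1_center (a point): centre of a loose round ceramic scouring bead, 18 mm across, 12 g, on the floor of the pot; it must stay in the pot
- bead2_center (a point): centre of a loose round ceramic scouring bead, 18 mm across, 12 g, on the floor of the pot; it must stay in the pot
- bead3_center (a point): centre of a loose round ceramic scouring bead, 18 mm across, 12 g, on the floor of the pot; it must stay in the pot
- bead4_center (a point): centre of a loose round ceramic scouring bead, 18 mm across, 12 g, on the floor of the pot; it must stay in the pot
- bead5_center (a point): centre of a loose round ceramic scouring bead, 18 mm across, 12 g, on the floor of the pot; it must stay in the pot
- stirrer: loose stirrer, about 140 g, standing on its round flat foot: foot 24 mm across, 10 high, stem 10 mm across, square wooden handle 20 by 20 mm (faces to its x and y) from 97 to 157 mm above the foot's underside; grip it about 130 mm up, with 50 N or so, as it can swivel in the grip. Origin: centre of the foot's underside, z up the stem. Circles of 50 to 60 mm diameter let nuts slip past the foot
- plate: fixed square flat aluminium plate, 85 mm a side and 4 mm thick, the stirrer's standing place; origin: centre of its underside
- drawer: fixed oak drawer, pulled halfway out of a low chest. Origin: at bench level under the middle of its visible part; x points away from the robot. Inner floor 12 mm above the bench, x -123 to +123 mm, y -160 to +160; walls 10-12 mm thick, tops 50 mm above the bench; the chest, 123 mm high, 400 wide (y), begins at x = +140 mm
- plug: bystander in the drawer, not to be disturbed: cast iron pipe plug: disc 38 mm across with a square head, 30 mm high; origin under its middle
- valve: bystander in the drawer, not to be disturbed: ball valve: green square body with two brass ends along x, 54 mm long, 37 mm high with its lever; origin under its middle
- clamp: bystander in the drawer, not to be disturbed: steel T-bolt band clamp, about 45 by 50 mm and 16 mm high with a square-headed bolt at +x; origin under its middle
- elbow: bystander in the drawer, not to be disturbed: copper elbow, arms 36 mm along x and y, 24 mm high; origin under its middle
- tin: bystander on the bench, not to be disturbed: small round tin, 60 mm across and 62 mm high; origin under its middle
- coupling: bystander on the bench, not to be disturbed: upright copper coupling, 32 mm across and 32 mm high; origin under its middle

How it is judged:
On the way, in this order (a step that is already met when the one before it is completed fails the run):
1. all the nuts lie together on the level sorter tray (x of nut1 in the frame of tray between -0.068 and 0.068 m and y of nut1 in the frame of tray between -0.045 and 0.045 m and z of nut1 in the frame of tray between -0.005 and 0.035 m and x of nut2 in the frame of tray between -0.068 and 0.068 m and y of nut2 in the frame of tray between -0.045 and 0.045 m and z of nut2 in the frame of tray between -0.005 and 0.035 m and x of nut3 in the frame of tray between -0.068 and 0.068 m and y of nut3 in the frame of tray between -0.045 and 0.045 m and z of nut3 in the frame of tray between -0.005 and 0.035 m and x of nut4 in the frame of tray between -0.068 and 0.068 m and y of nut4 in the frame of tray between -0.045 and 0.045 m and z of nut4 in the frame of tray between -0.005 and 0.035 m and angle between tray's own z axis and vertical below 0.15 rad), for 0.3 s.
2. the tray is tipped by more than 20 degrees with its lip over the pot and nuts have slid into the pot (angle between tray's own z axis and vertical above 0.35 rad and horizontal distance between tray_lip and pot below 0.08 m and ((horizontal distance between nut1 and pot below 0.078 m and z of nut1 in the frame of pot below 0.06 m) or (horizontal distance between nut2 and pot below 0.078 m and z of nut2 in the frame of pot below 0.06 m) or (horizontal distance between nut3 and pot below 0.078 m and z of nut3 in the frame of pot below 0.06 m) or (horizontal distance between nut4 and pot below 0.078 m and z of nut4 in the frame of pot below 0.06 m))), for 0.05 s.
3. with all nuts in the pot and the tray back on its mat, the stirrer's foot, down at the bottom of the pot, passes the pot's +x side (horizontal distance between each of nut1, nut2, nut3, nut4 and pot below 0.078 m and z of each of nut1, nut2, nut3, nut4 in the frame of pot below 0.06 m and horizontal distance between tray and mat below 0.05 m and angle between tray's own z axis and vertical below 0.08 rad and height (world z) of tray below 0.01 m and z of stirrer in the frame of pot below 0.018 m and angle between stirrer's own z axis and vertical below 0.5 rad and x of stirrer in the frame of pot between 0.013 and 0.07 m and y of stirrer in the frame of pot between -0.013 and 0.013 m), for 0.02 s.
4. then its opposite (-x) side (z of stirrer in the frame of pot below 0.018 m and angle between stirrer's own z axis and vertical below 0.5 rad and x of stirrer in the frame of pot between -0.07 and -0.013 m and y of stirrer in the frame of pot between -0.013 and 0.013 m), for 0.02 s.
5. then its +y side (z of stirrer in the frame of pot below 0.018 m and angle between stirrer's own z axis and vertical below 0.5 rad and y of stirrer in the frame of pot between 0.013 and 0.07 m and x of stirrer in the frame of pot between -0.013 and 0.013 m), for 0.02 s.
6. then its -y side: three full turns, either way round, pass all four in this order (z of stirrer in the frame of pot below 0.018 m and angle between stirrer's own z axis and vertical below 0.5 rad and y of stirrer in the frame of pot between -0.07 and -0.013 m and x of stirrer in the frame of pot between -0.013 and 0.013 m), for 0.02 s.
At the end, for the whole second after the job is handed in: Every nut and every bead is inside the pot; the tray lies flat on its mat, within 50 mm of its centre; the stirrer stands upright on its plate, within 40 mm of its centre; everything is released and at rest (horizontal distance between each of nut1, nut2, nut3, nut4, bead1_center, bead2_center, bead3_center, bead4_center, bead5_center and pot below 0.078 m and z of each of nut1, nut2, nut3, nut4, bead1_center, bead2_center, bead3_center, bead4_center, bead5_center in the frame of pot below 0.06 m and horizontal distance between tray and mat below 0.05 m and angle between each of tray, stirrer's own z axis and vertical below 0.08 rad and height (world z) of each of tray, stirrer below 0.01 m and horizontal distance between stirrer and plate below 0.04 m and linear speed of each of nut1, nut2, nut3, nut4, tray, stirrer below 0.02 m/s); the robot touches nothing.
It fails at once if a bystander (plug, valve, clamp, elbow, tin, coupling) is shifted by more than 30 mm (distance of any of plug, valve, clamp, elbow, tin, coupling from where it was at the start of the episode above 0.03 m).
Of nut1, nut2, nut3, nut4 only 2 to 4 are there at a start; the rules pass over those that are not, and their reading is None.
At some moment in a run one of nut1, nut2, nut3, nut4 may be knocked a few centimetres aside while the robot is not near it.
It also fails if it takes over 210 s, if anything falls off the work surface, if the arm or the gripper's body presses on something with over 40 N, if the wrist force passes 120 N, or if a joint passes its speed limit or range.

## Working session

There is one attempt and no reset: what is moved stays moved. The work goes in short steps, each a Python script; the robot and the scene stay as the last script left them, time stands still between calls to the robot, and variables do not carry over. Pictures are saved under pics/ and viewed, at most 14 in all, crops included, and the job is handed in when it is done.

```bash
ls; mkdir -p pics; cat > h.py <<'E'
import numpy as np, cv2
from scipy.spatial.transform import Rotation as R
from workcell import arm
def cam(n,save=None):
    c=arm.read_camera(n)
    if save: cv2.imwrite('pics/'+save,c['frame'][:,:,::-1])
    return c
def rays(c,px,fish):
    px=np.atleast_2d(px).astype(float)
    f=c['frame'].shape[0]/2/np.tan(np.radians(c['fov_y']/2))
    d=(px-[c['cx'],c['cy']])/f
    if fish:
        r=np.linalg.norm(d,axis=1); s=np.where(r>1e-9,np.sin(r)/np.maximum(r,1e-9),1)
        v=np.c_[d*s[:,None],np.cos(r)]
    else: v=np.c_[d,np.ones(len(d))]
    return v*[1,-1,-1]
def toworld(c,p):
    M=np.linalg.inv(c['camera_from_world']); return p@M[:3,:3].T+M[:3,3]
def atz(c,px,z,fish=False):
    v=rays(c,px,fish); o=toworld(c,np.zeros((1,3))); w=toworld(c,v)-o
    return o+w*((z-o[:,2])/w[:,2])[:,None]
def cloud(c,mask,fish=False):
    y,x=np.nonzero(mask&(c['z_map']>0)); v=rays(c,np.c_[x,y],fish)
    return toworld(c,v/(-v[:,2:])*c['z_map'][y,x][:,None])
def down(yaw):  # tool z down, tool y (closing line) at angle yaw+90deg in world
    return (R.from_euler('z',yaw)*R.from_euler('x',np.pi)).as_rotvec()
E
python3 - <<'E'
from h import *
for n in('scene','side'):
    c=cam(n,n+'0.png'); print(n,c['fov_y'],toworld(c,np.zeros((1,3))))
    for t in 'nut1 tray mat pot bead1_center stirrer plate drawer plug valve clamp elbow tin coupling'.split():
        for m in arm.masks_of(n,t)[:6]:
            if m['confidence']<.3: continue
            P=cloud(c,m['region'])
            if len(P)==0: continue
            print(t,round(m['confidence'],2),np.round(m['point']),len(P),'med',np.round(np.median(P,0),3),'lo',np.round(np.percentile(P,2,axis=0),3),'hi',np.round(np.percentile(P,98,axis=0),3))
E
```

```text
pics
scene 51.522209041239236 [[ 1.01774424 -0.27508019  0.83112249]]
nut1 0.61 [408. 198.] 96 med [0.597 0.271 0.028] lo [0.584 0.262 0.016] hi [0.606 0.284 0.033]
nut1 0.58 [289. 286.] 1365 med [ 0.663 -0.076  0.005] lo [ 0.618 -0.117  0.001] hi [ 0.7   -0.036  0.008]
nut1 0.47 [436. 189.] 108 med [0.595 0.339 0.028] lo [0.581 0.33  0.013] hi [0.604 0.352 0.031]
tray 0.94 [221. 223.] 2644 med [ 0.458 -0.141  0.008] lo [ 0.415 -0.215  0.004] hi [ 0.518 -0.041  0.043]
mat 0.8 [224. 247.] 674 med [ 0.518 -0.165  0.004] lo [ 0.427 -0.23   0.001] hi [ 0.542 -0.07   0.007]
pot 0.66 [141. 274.] 5495 med [ 0.517 -0.342  0.02 ] lo [ 0.46  -0.413  0.003] hi [ 0.615 -0.266  0.076]
bead1_center 0.56 [391. 168.] 195 med [0.496 0.283 0.027] lo [0.471 0.27  0.013] hi [0.509 0.308 0.044]
bead1_center 0.39 [143. 298.] 29 med [ 0.576 -0.349  0.022] lo [ 0.572 -0.355  0.018] hi [ 0.581 -0.343  0.026]
stirrer 0.61 [283. 256.] 436 med [ 0.652 -0.088  0.126] lo [ 0.64  -0.098  0.01 ] hi [ 0.661 -0.074  0.163]
plate 0.81 [290. 289.] 1337 med [ 0.664 -0.076  0.005] lo [ 0.618 -0.118  0.002] hi [ 0.7   -0.
[... 2224 characters left out ...]
48. 174.] 125 med [ 0.678 -0.305  0.039] lo [ 0.669 -0.335  0.005] hi [ 0.694 -0.292  0.062]
valve 0.77 [270. 319.] 444 med [0.493 0.362 0.033] lo [0.466 0.347 0.014] hi [0.519 0.371 0.048]
clamp 0.62 [280. 275.] 283 med [0.499 0.207 0.018] lo [0.477 0.18  0.009] hi [0.526 0.236 0.028]
elbow 0.74 [245. 252.] 201 med [0.591 0.143 0.03 ] lo [0.574 0.127 0.014] hi [0.612 0.162 0.036]
tin 0.45 [250. 177.] 120 med [ 0.677 -0.306  0.036] lo [ 0.636 -0.335  0.005] hi [ 0.693 -0.089  0.111]
tin 0.44 [242. 183.] 267 med [ 0.647 -0.08   0.113] lo [ 0.637 -0.272 -0.002] hi [ 0.688 -0.07   0.16 ]
coupling 0.41 [338. 181.] 106 med [ 0.374 -0.294  0.02 ] lo [ 0.36  -0.318  0.001] hi [ 0.389 -0.285  0.031]
```

View pics/scene0.png

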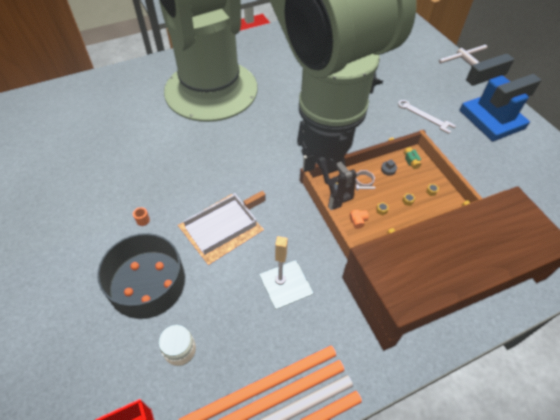

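View pics/side0.png

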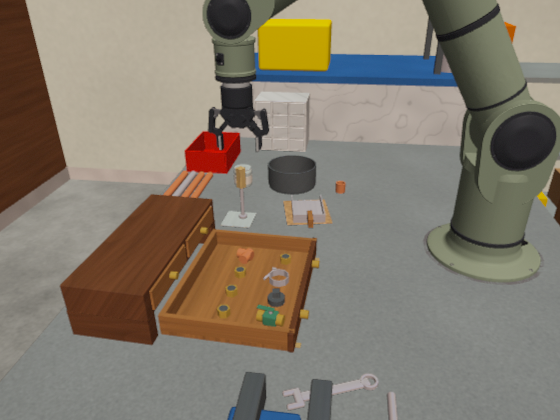

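The scene picture shows three nuts at (382,207), (409,198) and (433,189). The side picture shows a fourth at (285,258), hidden by the gripper in the scene view. I'll look from above with the wrist camera.

```bash
python3 - <<'E'
from h import *
def rep(n,ts,fish):
    for t in ts:
        for m in arm.masks_of(n,t)[:7]:
            if m['confidence']<.3: continue
            P=cloud(c,m['region'],fish)
            if len(P)<5: continue
            zt=np.percentile(P[:,2],95); T=P[P[:,2]>zt-.004]
            print(t,round(m['confidence'],2),np.round(m['point']),len(P),'top',round(zt,3),np.round(T.mean(0),3),'lo',np.round(np.percentile(P,2,axis=0),3),'hi',np.round(np.percentile(P,98,axis=0),3))
        for p in arm.place_of(n,t)[:5]:
            if p['confidence']>.3: print('   place',t,round(p['confidence'],2),np.round(atz(c,p['point'],.012 if fish==1 else .003,True),3))
arm.move_pose([.55,.23,.30],down(0)); c=cam('wrist','w_dr.png')
rep('wrist','nut1 plug valve clamp elbow drawer'.split(),True)
arm.move_pose([.55,-.2,.30],down(0)); c=cam('wrist','w_b.png')
rep('wrist','tray tray_lip tray_grip mat pot stirrer plate tin coupling bead1_center'.split(),2)
c=cam('scene','scene1.png'); rep('scene',['nut1'],False)
print(arm.get_state()['t'])
E
```

```text
nut1 0.79 [244. 141.] 307 top 0.03 [0.593 0.274 0.029] lo [0.583 0.262 0.025] hi [0.605 0.285 0.03 ]
nut1 0.76 [350. 213.] 331 top 0.03 [0.493 0.135 0.028] lo [0.48  0.122 0.011] hi [0.505 0.147 0.03 ]
nut1 0.74 [301. 140.] 315 top 0.03 [0.59  0.203 0.028] lo [0.579 0.192 0.021] hi [0.602 0.215 0.03 ]
nut1 0.74 [195. 139.] 336 top 0.03 [0.593 0.342 0.028] lo [0.58  0.33  0.012] hi [0.606 0.353 0.03 ]
   place nut1 0.87 [[0.595 0.339 0.012]]
   place nut1 0.67 [[0.595 0.273 0.012]]
   place nut1 0.55 [[0.488 0.132 0.012]]
   place nut1 0.54 [[0.591 0.202 0.012]]
plug 0.73 [238. 215.] 609 top 0.043 [0.492 0.287 0.042] lo [0.475 0.271 0.016] hi [0.51  0.304 0.043]
   place plug 0.86 [[0.49  0.29  0.012]]
   place plug 0.52 [[0.593 0.276 0.012]]
valve 0.84 [191. 213.] 741 top 0.05 [0.503 0.353 0.049] lo [0.468 0.341 0.013] hi [0.52  0.367 0.05 ]
valve 0.49 [498. 230.] 3694 top 0.042 [ 0.451 -0.055  0.043] lo [ 0.415 -0.215  0.004] hi [ 0.516 -0.032  0.043]
   place valve 0.98 [[0.49  0.351 0.012]]
clamp 0.6 [300. 197.] 485 top 0.029 [0.498 0.209 0.028] lo [0.475 0.183 0.013] hi [0.528 0.
[... 1952 characters left out ...]
0.32   0.003]]
   place tin 0.5 [[0.592 0.212 0.003]]
coupling 0.82 [350. 284.] 478 top 0.033 [ 0.374 -0.306  0.031] lo [ 0.36  -0.319 -0.   ] hi [ 0.389 -0.29   0.033]
   place coupling 0.78 [[ 0.376 -0.31   0.003]]
bead1_center 0.41 [391. 153.] 127 top 0.023 [ 0.576 -0.351  0.021] lo [ 0.569 -0.358  0.015] hi [ 0.584 -0.342  0.024]
   place bead1_center 0.65 [[ 0.574 -0.351  0.003]]
nut1 0.46 [381. 206.] 128 top 0.031 [0.59  0.203 0.029] lo [0.577 0.191 0.014] hi [0.601 0.214 0.032]
   place nut1 0.7 [[0.596 0.366 0.003]]
   place nut1 0.65 [[0.48  0.143 0.003]]
   place nut1 0.61 [[0.486 0.376 0.003]]
   place nut1 0.57 [[0.583 0.217 0.003]]
   place nut1 0.43 [[0.587 0.294 0.003]]
6.6083
```

```bash
python3 -c "
import cv2,numpy as np
a=[cv2.imread('pics/'+f) for f in('w_dr.png','w_b.png')]
cv2.imwrite('pics/ww.png',cv2.resize(np.hstack(a),(800,300)))"
```

```text
(no output)
```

View pics/ww.png

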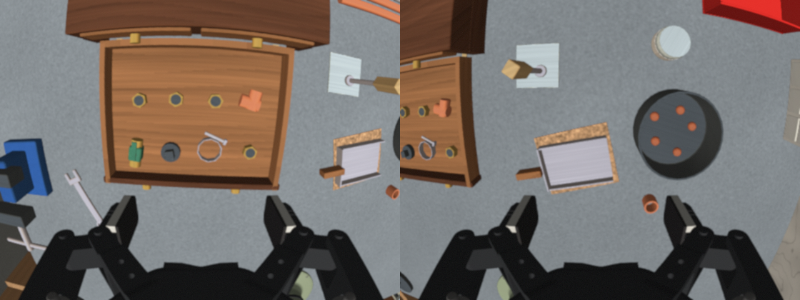

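Four nuts are in the drawer (left half of the picture, at about (138,100), (176,100), (216,101) and (250,153)). In the right half the tray is at about (575,165) with its lip towards the pot at (678,130). Next I need exact orientations.

```bash
cat >> h.py <<'E'
HEX=np.array([[np.cos(a),np.sin(a)] for a in np.radians(np.arange(30,390,60))])*.01386
def nuts(c,n='wrist',conf=.4):
    out=[]
    for m in arm.masks_of(n,'nut1'):
        if m['confidence']<conf: continue
        P=cloud(c,m['region'],n=='wrist')
        if len(P)<20: continue
        zt=np.percentile(P[:,2],90); T=P[np.abs(P[:,2]-zt)<.004][:,:2]
        if np.ptp(T,axis=0).max()>.045: continue
        ctr=(T.max(0)+T.min(0))/2; best=None
        for a in np.radians(np.arange(0,60,2)):
            u=np.array([[np.cos(a+k),np.sin(a+k)] for k in np.radians([0,60,120])])
            p=T@u.T; lo,hi=np.percentile(p,1,axis=0),np.percentile(p,99,axis=0); w=(hi-lo).sum()
            if best is None or w<best[0]:
                best=(w,a,np.linalg.lstsq(u,(lo+hi)/2,rcond=None)[0])
        out.append((best[2],best[1],zt,m['confidence']))
    return out
E
python3 - <<'E'
from h import *
c=cam('wrist')
m=arm.masks_of('wrist','tray')[0]; P=cloud(c,m['region'],True)
# handle: high points
H=P[(P[:,2]>.034)]; F=P[(P[:,2]<.034)]
print('handle',H.mean(0),H.min(0),H.max(0))
r=cv2.minAreaRect(F[:,:2].astype(np.float32)*1000); print(r)
print('handle rect',cv2.minAreaRect(H[:,:2].astype(np.float32)*1000))
for t,z in(('tray',.003),('tray_lip',.006),('tray_grip',.035),('mat',0),('pot',0),('plate',0),('stirrer',.004)):
    for p in arm.place_of('wrist',t)[:2]: print(t,round(p['confidence'],2),np.round(atz(c,p['point'],z,True),4))
m=arm.masks_of('wrist','mat')[0]; Q=cloud(c,m['region'],True); Q=Q[Q[:,2]<.01]
print('mat+tray rect',cv2.minAreaRect(np.r_[Q,F][:,:2].astype(np.float32)*1000))
m=arm.masks_of('wrist','stirrer')[0]; Q=cloud(c,m['region'],True); T=Q[Q[:,2]>.157]
print('stir top',len(T),T.mean(0),cv2.minAreaRect(T[:,:2].astype(np.float32)*1000))
S=cloud(c,m['region'],True);S=S[(S[:,2]<.02)];print('foot',S.min(0),S.max(0))
arm.move_pose([.55,.23,.26],down(0)); c=cam('wrist')
for o in nuts(c): print(np.round(o[0],4),round(np.degrees(o[1])),round(o[2],3),round(o[3],2))
E
```

```text
handle [ 0.45181011 -0.05869153  0.04206112] [ 0.43971356 -0.08450677  0.03424827] [ 0.46099183 -0.03021466  0.04540054]
((453.0331726074219, -113.32749938964844), (107.57112121582031, 213.62388610839844), 10.224157333374023)
handle rect ((450.4321594238281, -57.37675476074219), (15.165810585021973, 53.75590896606445), 9.042193412780762)
tray 0.68 [[ 0.4693 -0.1503  0.003 ]]
tray_grip 0.71 [[ 0.451  -0.0599  0.035 ]]
tray_grip 0.42 [[ 0.6904 -0.3108  0.035 ]]
pot 0.56 [[ 0.4707 -0.1494  0.    ]]
pot 0.37 [[0.4837 0.1487 0.    ]]
plate 0.96 [[ 0.658  -0.0828  0.    ]]
stirrer 0.56 [[ 0.6495 -0.0844  0.004 ]]
stirrer 0.44 [[0.5859 0.1464 0.004 ]]
mat+tray rect ((459.5998229980469, -116.01604461669922), (131.91244506835938, 222.00588989257812), 12.124905586242676)
stir top 429 [ 0.64801984 -0.08754792  0.16103974] ((648.2176513671875, -86.64777374267578), (20.25884437561035, 19.53065299987793), 54.8064079284668)
foot [ 6.34736746e-01 -9.79588218e-02 -1.11933474e-04] [ 0.67545024 -0.02607998  0.01899975]
[0.4924 0.1352] 10 0.029 0.9
[0.5933 0.342 ] 40 0.029 0.89
[0.5929 0.2735] 30 0.03 0.8
```

```bash
cat >> h.py <<'E'
TO=np.array([.468,-.150]); TH=np.radians(-79.5)
U=np.array([np.cos(TH),np.sin(TH)]); V=np.array([-U[1],U[0]])
def near_yaw(pos,yaws):
    q0=np.array(arm.get_state()['q']); b=None
    for y in yaws:
        q=arm.solve_ik(pos,down(y))
        if q is None: continue
        d=np.abs(np.array(q)-q0).max()
        if b is None or d<b[0]: b=(d,y)
    return b[1]
def wrap(a,p): return (a+p/2)%p-p/2
def pick(xy,a,floor=.012):
    phi=wrap(a,np.pi/3)           # closing direction near world x
    y=near_yaw([*xy,.10],[phi+np.pi/2,phi-np.pi/2])
    arm.gripper_to(.042,30)
    arm.move_pose([*xy,.09],down(y))
    hit=arm.move_l([*xy,floor+.003],max_speed=.1,f_stop=8)
    arm.gripper_to(0,35); s=arm.get_state()
    print('pick',np.round(xy,4),'hit',hit,'w',round(s['width'],4),'z',round(s['tool_pos'][2],4))
    arm.move_l([*xy,.10],max_speed=.2)
    return arm.get_state()['width']>.018
def place(tx,ty):
    xy=TO+U*tx+V*ty
    y=near_yaw([*xy,.10],[TH+np.pi/2,TH-np.pi/2])
    arm.move_pose([*xy,.10],down(y))
    hit=arm.move_l([*xy,.0105],max_speed=.1,f_stop=6)
    print('place hit',hit,round(arm.get_state()['tool_pos'][2],4))
    arm.gripper_to(.033); arm.move_l([*xy,.10],max_speed=.2)
E
python3 - <<'E'
from h import *
arm.move_pose([.55,.23,.26],down(0)); c=cam('wrist')
N=nuts(c); print([(np.round(o[0],3),round(np.degrees(o[1]))) for o in N])
n=min(N,key=lambda o:o[0][1])
print(pick(n[0],n[1])); place(-.029,-.021)
arm.move_pose([.50,-.12,.26],down(0)); c=cam('wrist','t1.png')
print([(np.round(o[0],3),[float(np.round((o[0]-TO)@k,3)) for k in(U,V)],round(o[2],3)) for o in nuts(c)],arm.get_state()['t'])
E
```

```text
[(array([0.593, 0.342]), 40), (array([0.593, 0.274]), 30), (array([0.493, 0.135]), 14), (array([0.59 , 0.203]), 2)]
pick [0.4926 0.1351] hit False w 0.0232 z 0.0156
True
place hit True 0.0096
[(array([0.593, 0.273]), [-0.393, 0.2], np.float64(0.029)), (array([0.59 , 0.202]), [-0.324, 0.184], np.float64(0.029)), (array([ 0.442, -0.125]), [-0.029, -0.021], np.float64(0.023))] 16.4667
```

View pics/t1.png

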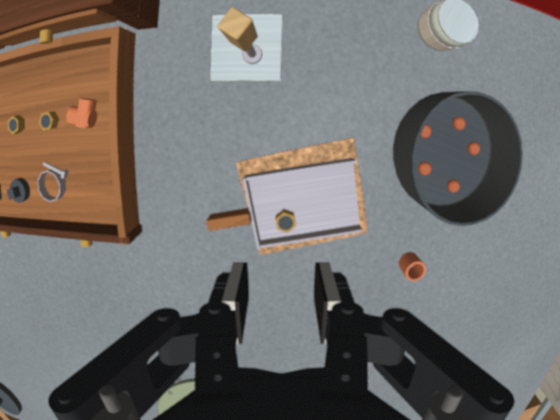

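The first nut is flat in the tray at (286,220), exactly where I planned it. On to the rest.

```bash
python3 - <<'E'
from h import *
slots=[(-.029,.021),(.031,-.021),(.031,.021)]
for k in range(5):
    if not slots: break
    arm.move_pose([.55,.23,.26],down(0)); c=cam('wrist')
    N=[o for o in nuts(c) if o[0][1]>.06 and o[0][0]<.7]
    print([(np.round(o[0],3),round(np.degrees(o[1]))) for o in N])
    if not N: break
    n=min(N,key=lambda o:o[0][1])
    if not pick(n[0],n[1]): print('miss'); continue
    place(*slots.pop(0))
arm.move_pose([.50,-.12,.26],down(0)); c=cam('wrist','t2.png')
print([(np.round(o[0],3),[float(np.round((o[0]-TO)@k,3)) for k in(U,V)],round(o[2],3)) for o in nuts(c)],arm.get_state()['t'])
E
```

```text
[(array([0.59 , 0.203]), 2), (array([0.593, 0.273]), 30), (array([0.594, 0.342]), 42)]
pick [0.59   0.2029] hit False w 0.0229 z 0.0158
place hit True 0.0098
[(array([0.593, 0.273]), 28), (array([0.593, 0.342]), 40)]
pick [0.593  0.2734] hit False w 0.0232 z 0.0158
place hit True 0.0097
[(array([0.593, 0.342]), 46)]
pick [0.5935 0.342 ] hit False w 0.0237 z 0.0159
place hit True 0.0098
[(array([ 0.434, -0.1  ]), [-0.055, -0.024], np.float64(0.023)), (array([ 0.452, -0.184]), [0.031, -0.022], np.float64(0.023)), (array([ 0.484, -0.117]), [-0.029, 0.021], np.float64(0.024)), (array([ 0.495, -0.176]), [0.031, 0.021], np.float64(0.023)), (array([ 0.491, -0.351]), [0.202, -0.014], np.float64(0.022)), (array([ 0.575, -0.35 ]), [0.216, 0.069], np.float64(0.023))] 41.5833
```

View pics/t2.png

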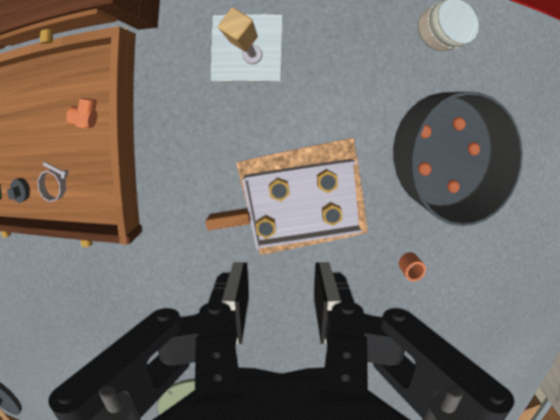

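All four nuts are on the tray: (266,226), (279,190), (327,181) and (332,213). The first one was nudged back but is still inside. Now I'll lift the tray, tilted slightly back.

```bash
cat >> h.py <<'E'
POT=np.array([.538,-.339])
def tool(lip,th,flip,head=TH):   # lip world pos, pitch th (lip down +)
    Rt=R.from_euler('z',head)*R.from_euler('y',th)
    p=np.array(lip)+Rt.apply([-.163,0,.010])   # TCP relative to the lip
    return p,(Rt*R.from_euler('z',np.pi*flip)*R.from_euler('x',np.pi)).as_rotvec()
LIP0=np.array([*(TO+U*.068),.006]); LIPP=np.array([*(POT-U*.033),.095])
D=np.radians
E
python3 - <<'E'
from h import *
for f in(0,1):
    for h in (-95,-79.5,-65):
        print(f,h,[None if (q:=arm.solve_ik(*tool(LIPP,D(t),f,D(h)))) is None else np.round(q,2).tolist() for t in(-10,20,45)])
F=min((0,1),key=lambda f:np.abs(np.array(arm.solve_ik(*tool(LIP0,0,f)))-arm.get_state()['q']).max()); print('flip',F)
p,o=tool(LIP0,0,F); arm.gripper_to(.05)
arm.move_pose(p+[0,0,.08],o); print(arm.move_l(p,max_speed=.1,f_stop=8)); arm.gripper_to(0,70)
s=arm.get_state(); print(s['width'],s['gripper_force'],s['tool_pos'])
p,o=tool(LIP0+[0,0,.04],D(-9),F); arm.move_l(p,o,max_speed=.06)
p,o=tool(LIP0+[0,0,.14],D(-9),F); arm.move_l(p,o,max_speed=.1)
p,o=tool([*LIPP[:2],.145],D(-9),F); arm.move_l(p,o,max_speed=.1)
cam('side','p1.png'); cam('scene','p1s.png'); print(arm.get_state()['t'])
a=[cv2.imread('pics/'+f)[100:320] for f in('p1.png','p1s.png')]
cv2.imwrite('pics/p1c.png',np.vstack([a[0],a[1]]))
E
```

```text
0 -95 [[-0.64, 1.08, 1.18, 1.93, -1.07, 0.92, -2.2], [-0.29, 0.95, 1.15, 1.79, -1.13, 1.42, -1.97], [0.06, 0.99, 1.0, 1.58, -1.17, 1.85, -1.9]]
0 -79.5 [[-0.62, 0.93, 1.07, 2.08, -1.05, 0.72, -1.88], [-0.28, 0.92, 1.12, 1.81, -1.01, 1.42, -1.73], [0.07, 1.0, 0.97, 1.5, -1.0, 1.9, -1.73]]
0 -65 [[-0.53, 0.78, 0.93, 2.2, -1.04, 0.54, -1.57], [-0.26, 0.88, 1.08, 1.83, -0.89, 1.38, -1.52], [0.06, 1.01, 0.95, 1.44, -0.85, 1.92, -1.55]]
1 -95 [[-0.3, 0.71, 0.5, 1.92, -0.26, 0.59, 0.23], [0.14, 0.61, 0.33, 1.76, -0.62, 1.01, 0.73], [0.39, 0.75, 0.35, 1.56, -0.85, 1.5, 0.97]]
1 -79.5 [[-0.26, 0.63, 0.45, 2.06, -0.21, 0.45, 0.47], [0.15, 0.6, 0.32, 1.79, -0.53, 1.06, 0.95], [0.37, 0.79, 0.34, 1.48, -0.7, 1.62, 1.11]]
1 -65 [[-0.17, 0.57, 0.37, 2.18, -0.15, 0.34, 0.72], [0.17, 0.59, 0.31, 1.81, -0.44, 1.1, 1.16], [0.35, 0.81, 0.32, 1.42, -0.56, 1.7, 1.26]]
flip 0
False
0.013121800340608529 67.89269685745239 [ 0.45077881 -0.05664417  0.01632573]
47.0333
```

View pics/p1c.png

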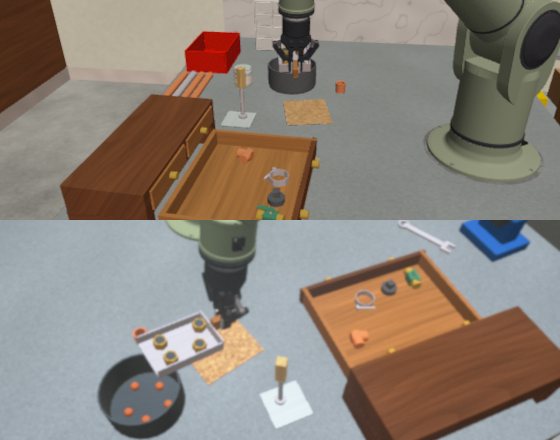

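The tray is held level over the pot approach with all four nuts on it (scene crop around (180,340)). Now the tip.

```bash
python3 - <<'E'
from h import *
F=0
for t in (0,10):
    p,o=tool([*LIPP[:2],.125],D(t),F); arm.move_l(p,o,max_speed=.1)
for t in (15,19,23,27,31,35,39,42):
    z=np.interp(t,[10,31],[.115,.092])
    p,o=tool([*LIPP[:2],z],D(t),F)
    try: arm.move_l(p,o,max_speed=.04)
    except arm.PlanningError as e: print(t,e); break
    arm.dwell(.25)
arm.dwell(.5); c=cam('scene','p2.png'); s=arm.get_state(); print(s['t'],np.round(s['q'],2),s['width'],s['wrist_force'])
cv2.imwrite('pics/p2c.png',cv2.resize(c['frame'][180:360,60:340,::-1],None,fx=2,fy=2))
E
```

```text
53.2083 [ 0.11  0.9   0.8   1.54 -0.91  1.73 -1.82] 0.01274407497930753 [ 0.31654799  0.07687504 -1.73111832]
```

View pics/p2c.png

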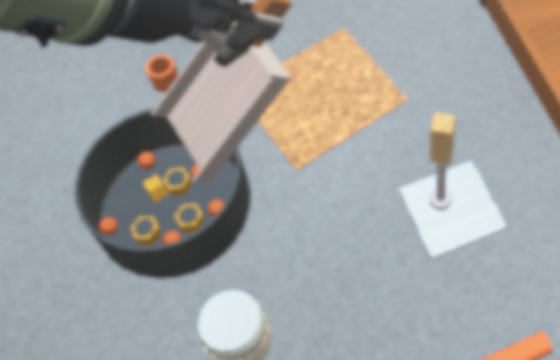

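All four nuts are in the pot (crop: (145,228), (155,187), (176,180), (189,215)). Tray goes back, then a check from above.

```bash
python3 - <<'E'
from h import *
F=0
for t,z in((30,.11),(15,.13),(0,.14)):
    p,o=tool([*LIPP[:2],z],D(t),F); arm.move_l(p,o,max_speed=.12)
p,o=tool([*LIP0[:2],.12],0,F); arm.move_l(p,o,max_speed=.12)
p,o=tool(LIP0+[0,0,.012],0,F); arm.move_l(p,o,max_speed=.1)
p,o=tool(LIP0+[0,0,-.002],0,F); print('hit',arm.move_l(p,o,max_speed=.02,f_stop=3),arm.get_state()['tool_pos'][2])
arm.gripper_to(.05); q=arm.get_state()['tool_pos']; arm.move_l([*q[:2],.12],max_speed=.15)
arm.move_pose([.55,-.2,.30],down(0)); c=cam('wrist','w3.png')
m=arm.masks_of('wrist','tray')[0]; P=cloud(c,m['region'],True); H=P[P[:,2]>.036]
print('handle',H.mean(0),np.ptp(H,axis=0),'floor z range',np.percentile(P[:,2],[2,30,98]))
for p in arm.place_of('wrist','tray')[:1]: print('tray',atz(c,p['point'],.003,True))
for t in('nut1','bead1_center'):
    for p in arm.place_of('wrist',t): 
        if p['confidence']>.3: print(t,round(p['confidence'],2),np.round(atz(c,p['point'],.01,True)[0,:2]-POT,3))
m=arm.masks_of('wrist','stirrer')[0]; Q=cloud(c,m['region'],True); T=Q[Q[:,2]>.157]
print('stir top',len(T),T.mean(0),cv2.minAreaRect(T[:,:2].astype(np.float32)*1000)); print(arm.get_state()['t'])
E
```

```text
hit True 0.016332252162487886
handle [ 0.45347094 -0.05788022  0.04382709] [0.12013088 0.13971187 0.27035145] floor z range [0.00313566 0.0060203  0.04313105]
tray [[ 0.47369937 -0.14809869  0.003     ]]
nut1 0.75 [ 0.01 -0.04]
nut1 0.75 [-0.03  -0.009]
nut1 0.66 [0.022 0.007]
nut1 0.6 [-0.029  0.008]
bead1_center 0.75 [0.021 0.004]
bead1_center 0.51 [ 0.041 -0.01 ]
stir top 440 [ 0.64783956 -0.08717925  0.16106111] ((648.317138671875, -86.3253173828125), (20.21864128112793, 20.583770751953125), 54.97911071777344)
59.925
```

View pics/w3.png

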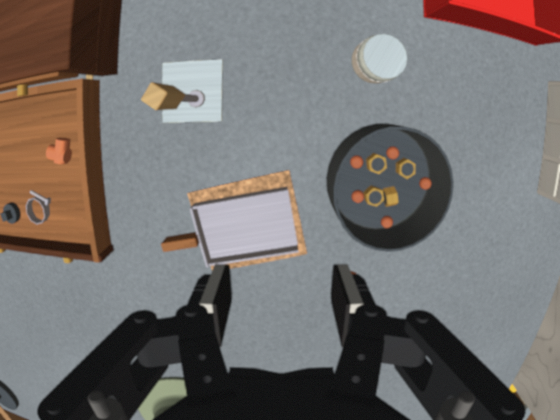

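Picture: the tray is flat on its mat at (245,225). Nuts are in the pot at (377,163), (407,169), (375,197) and (391,197), beads at (357,162), (393,154), (426,184), (387,223) and (358,198). I'll find a free spot for the foot, then stir.

```bash
cat > stir.py <<'E'
from h import *
c=cam('wrist'); X=atz(c,[(377,163),(407,169),(375,197),(391,197)],.02,True)[:,:2]-POT
B=atz(c,[(357,162),(393,154),(426,184),(387,223),(358,198)],.014,True)[:,:2]-POT
g=np.stack(np.meshgrid(*[np.arange(-.05,.051,.002)]*2),-1).reshape(-1,2); g=g[np.linalg.norm(g,axis=1)<.046]
cl=np.minimum(np.linalg.norm(g[:,None]-X,axis=2).min(1)-.026,np.linalg.norm(g[:,None]-B,axis=2).min(1)-.021)
s0=g[cl.argmax()]; print(np.round(X,3).tolist(),np.round(B,3).tolist(),'spot',s0,'clear',cl.max())
ST=np.array([.6482,-.0867]); a=np.radians(55)
y=near_yaw([*ST,.115],[a,a+np.pi/2,a-np.pi/2,a+np.pi,a-np.pi]); o=down(y); print('yaw',np.degrees(y))
for t in range(0,360,45): assert arm.solve_ik([*(POT+.027*np.array([np.cos(D(t)),np.sin(D(t))])),.118],o) is not None
arm.gripper_to(.05); arm.move_pose([*ST,.21],o); print(arm.move_l([*ST,.115],max_speed=.1,f_stop=8))
arm.gripper_to(0,60); s=arm.get_state(); print(s['width'],s['tool_pos'])
arm.move_l([*ST,.215],max_speed=.15); arm.move_l([*(POT+s0),.215],max_speed=.2)
arm.move_l([*(POT+s0),.145],max_speed=.12)
hit=arm.move_l([*(POT+s0),.1195],max_speed=.04,f_stop=6); s=arm.get_state(); print('hit',hit,s['tool_pos'],s['wrist_force'],s['t'])
np.save('stir.npy',[*s0,y])
E
python3 stir.py
```

```text
[[0.024, 0.01], [0.017, -0.035], [-0.024, 0.009], [-0.024, -0.015]] [[0.023, 0.036], [0.036, -0.015], [-0.005, -0.071], [-0.065, -0.015], [-0.027, 0.032]] spot [-0.002  0.044] clear 0.005504139851323218
yaw -35.0
False
0.0194373095264862 [ 0.64849021 -0.08663227  0.11553502]
hit False [ 0.53604052 -0.29514248  0.11962978] [-0.00714842 -0.16573946 -1.10091577] 66.0667
```

```bash
python3 - <<'E'
from h import *
s=np.load('stir.npy'); a0=np.arctan2(s[1],s[0]); z=.1195; fm=0; n=16
for k in range(0,4*n+7):
    a=a0+2*np.pi*k/n; r=max(.028,.044-.003*k)
    hit=arm.move_l([*(POT+r*np.array([np.cos(a),np.sin(a)])),z],max_speed=.07,f_stop=60)
    w=arm.get_state()['wrist_force']; fm=max(fm,np.linalg.norm(w))
    if hit: print('hit',k,w); break
print(fm,arm.get_state()['t'])
c=cam('scene','st.png'); cv2.imwrite('pics/stc.png',cv2.resize(c['frame'][180:360,60:340,::-1],None,fx=2,fy=2))
E
```

```text
3.1304195052248756 88.15
```

View pics/stc.png

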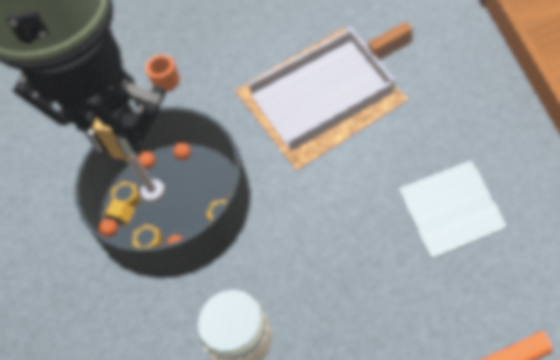

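Foot is down at (150,190) in the crop and the handle at (107,140), which looks like it leans. I'll measure that.

```bash
python3 - <<'E'
from h import *
s=arm.get_state(); print(s['tool_pos'],s['width'])
for n in('scene','side'):
    c=cam(n); M=c['camera_from_world']; f=210/np.tan(np.radians(c['fov_y']/2))
    def proj(p):
        q=M[:3,:3]@p+M[:3,3]; return np.round([c['cx']+f*q[0]/-q[2],c['cy']-f*q[1]/-q[2]],1)
    t=np.array(s['tool_pos']); print(n,'expected foot centre top',proj([t[0],t[1],.018]),'handle bottom',proj([t[0],t[1],t[2]-.02]))
    for m in arm.masks_of(n,'stirrer')[:2]:
        P=cloud(c,m['region']); 
        print(m['confidence'],m['point'])
        for lo,hi in((0,.03),(.03,.06),(.06,.09),(.09,.12),(.12,.14),(.14,.17)):
            k=P[(P[:,2]>lo)&(P[:,2]<hi)]
            if len(k)>3: print(lo,len(k),np.round(np.median(k,0),3))
E
```

```text
[ 0.51897638 -0.35957136  0.11936479] 0.019316820075636183
scene expected foot centre top [133.7 277.4] handle bottom [122.7 257.9]
0.33 [149.8, 276.2]
0 2599 [ 0.523 -0.332  0.007]
0.03 1067 [ 0.564 -0.33   0.045]
0.06 883 [ 0.571 -0.329  0.073]
side expected foot centre top [297.2 176.9] handle bottom [297.4 154.3]
0.53 [300.8, 151.5]
0.03 17 [ 0.516 -0.35   0.052]
0.06 24 [ 0.516 -0.353  0.075]
0.09 40 [ 0.516 -0.351  0.109]
0.12 23 [ 0.512 -0.35   0.131]
0.14 32 [ 0.512 -0.354  0.153]
```

The foot is within 2–3 px of the expected spot, so the stirrer is upright. Putting it back on the plate.

```bash
python3 - <<'E'
from h import *
o=None; q=arm.get_state()['tool_pos']; P=[.656,-.080]
arm.move_l([*q[:2],.215],max_speed=.12); arm.move_l([*P,.215],max_speed=.2); arm.move_l([*P,.125],max_speed=.1)
print('hit',arm.move_l([*P,.112],max_speed=.02,f_stop=3),arm.get_state()['tool_pos'])
arm.gripper_to(.05); arm.dwell(.3); arm.move_l([*P,.24],max_speed=.12)
arm.move_pose([.55,-.2,.30],down(0)); c=cam('wrist','w4.png')
m=arm.masks_of('wrist','stirrer')[0]; Q=cloud(c,m['region'],True); T=Q[(Q[:,2]>.155)&(Q[:,2]<.17)]; print('stir top',len(T),T.mean(0))
print(arm.get_state()['t'])
E
```

```text
hit True [ 0.65615278 -0.08000732  0.11568165]
stir top 434 [ 0.64933119 -0.07711974  0.16077466]
95.3333
```

View pics/w4.png

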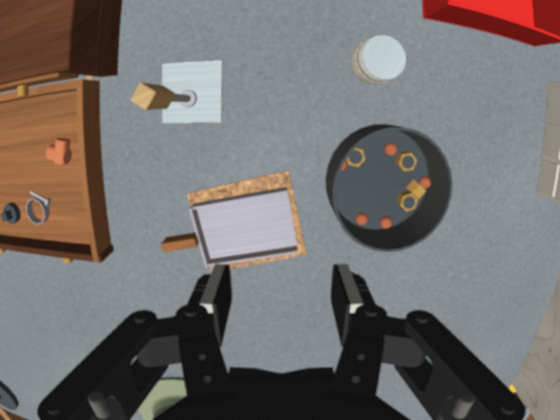

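All four nuts ((356,157), (407,161), (416,189), (408,202)) and all five beads are in the pot. The tray is flat on its mat and the stirrer is standing on its plate at (190,98).

```bash
python3 -c "
from h import *
print(arm.hand_in())"
```

```text
the job is handed in; nothing more can be done
None
```

The job is handed in after about 95 s of robot time, result not reported: the last picture shows all four nuts and five beads in the pot after four stirring turns, the tray flat on its mat and the stirrer standing on its plate.

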